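# Clamp an olive jar in the labelling stand

### The arm

A 7-joint arm with a two-finger parallel gripper is mounted at the origin on the work surface. World frame = base frame: x ahead of the robot, y to its left, z up, the work surface at z = 0. Lengths are in m, angles in rad, forces in N, time in s.
With the tool pointing down it reaches from about 0.425 to 0.8 m from the base axis. Payload 8.3 kg.
Tool frame: the origin (TCP) lies at the very end of the fingers, on their centre line; the grasp point (between the pads) lies 19 mm behind it; z points along the fingers, y is the line along which they close (so a half turn about z gives the same grasp; the last joint's range is limited). The gripper opens to 85 mm and grips with 20 to 120 N. Pads are 22 mm wide; open, the fingers measure 114 mm over their backs; the gripper's body (76 mm by 85 mm) begins 54 mm behind the grasp point. The pads swing forward as they close: fully open they stand 13 mm farther back than shut.
Start: joints at [-1.323, 0.383, 0.016, 1.37, -0.006, 1.388, -0.046], TCP at [0.191, 0.595, 0.231] pointing down, gripper open.
Joint ranges: [-2.95, 2.95], [-0.25, 2.06], [-1.52, 1.56], [0.18, 2.33], [-1.44, 4.58], [0.02, 2.06], [-3.01, 3.01]. Speed limits (rad/s): [2.39, 2.39, 3.01, 3.01, 3.14, 3.14, 3.14].

### API

Orientations are given as a rotation vector (axis times angle).
In Python, from station import robot, read_camera, camera_info, nets gives the robot as it stands.
- The arm moves only by the tool play_rows, never from a script. Its argument "steps" is a list of rows, each an object with "delta_pos": the shift along the tool's x, y, z in units of 0.75 m (1.0 is 0.75 m), a list of three; "turn": the turn, a rotation vector about the tool's x, y, z in units of 360 degrees (1.0 is 360 degrees), a list of three; "grip": the opening, from 0 (shut) to 1 (fully open). A call has 1 to 5 rows; each row shifts and turns the commanded pose from where the row before left it, along the tool's axes as they then stand; what a row does not reach is not made up. A row lasts 1/8 s, in which the tool goes at most 62.5 mm and 10.7 degrees, less where a joint would pass 70% of its speed; a pose out of reach is approached as far as the arm can. A call with a number of a shift or a turn outside -1 to 1 is refused whole. A call with a gripper value outside its range is refused whole. The fingers move at their own pace and stop on an object; "grip_force" is the grip in N (left out, the last holds). Time passes only in rows, so rows that do not move let the fingers close. It gives the time, the measured TCP pose, the force, the opening and the grip force at its end, in the units of the state.
- robot.sense(): the state, without advancing time (a new reading comes with each control period).
- read_camera(name): name is "scene" or "top" or "wrist"; returns the picture (384x512x3 uint8, red, green, blue); there is no depth.
- camera_info(name): a dict with "vertical_fov" (degrees; the focal length in pixels is half the picture's height over the tangent of half this angle, whatever the lens; pixels are square), "cx", "cy" (the principal point, pixels), "extrinsics" (4x4, takes a point from world to camera coordinates); the wrist camera has in their place "mount" (4x4, takes a point from camera to tool coordinates, whose origin is the TCP and whose axes are the flange's). Camera axes: x right, y down, z forward; pixel columns grow to the right and rows downward; lengths in m; the calibration is good to about 2 mm. A picture is of the moment at which its call begins: read the wrist's pose just before it. camera_info takes no time and is no camera call.
- robot.job_done(): hands the job in; it is judged then, once.
Trained networks look in the newest picture that a camera, given by its name, has taken for a name from the list of things; names that differ only in an ending like _2 or _b are one class to them, and where a whole thing is asked for, a point or a joint stands for the part that bears it (a point fixed in the world has none). Each returns a list of dicts, best first, with "score" (0 to 1); they miss things now and then, are a little off and sometimes report something else, mostly with a low value. They report only what shows in the picture. A call takes as long as a camera call. They do not tell look-alikes from the thing itself.
- nets.search_frame(query, camera): "box" ([left, top, right, bottom] in pixels, round what is visible of it).
- nets.silhouettes(query, camera): "mask" (384x512 bool, what is visible of it) and "box" ([left, top, right, bottom] in pixels, round what is visible of it).
The state is a dict: "time": time; "joints": joint angles; "dq": joint speeds; "joint_efforts": joint torques, N m; "eef_pos": TCP position; "eef_rot": TCP orientation; "contact_force": force on the tool from outside, world axes, zero at the start; "wrist_torque": the same for the moment, N m; "opening": opening from 0.0 (shut) to 1.0 (fully open); "gripper_force": force on a finger pad.
Only numpy, scipy, OpenCV 4.12 (cv2) and the standard library are available. Lean on these libraries where they do the work, as an engineer would, in place of code of your own. Each camera call takes 0.05 s, during which the arm holds its last target. There are 200 camera calls.

### The job

Slide the squat jar along the counter into the labelling stand's guide until it is fully home against the V stop, keeping it upright and on the counter. Then push the toggle clamp's black handle over its centre so that it snaps across and the pad holds the jar's lid down. Leave the other goods on the counter where they are.

Things in the scene. Friction and masses are not known exactly. Their poses are not given: they have to be found in the camera images.
- stand: (All sizes in mm.) Metal labelling stand fixed to the counter, 120 wide, 255 long. Origin: on the counter, where the jar's axis stands when fully home. x axis points level along the guide from its mouth to the stop, z up. The V-shaped stop, 35 high, meets the jar's +x side. The jar slides on the bare counter: no step, no floor plate.
- guide_mouth (a point): Middle of the guide's open mouth, on the counter, at x = -120 in the stand's frame. Two straight aluminium rails 35 high, 12 thick, inner faces 94 apart, run from x = -75 to +10; from x = -72 they flare out to a mouth about 140 wide.
- jar_center (a point): Squat lidded jar (amber glass, paper band, white lid), 84 dia, 80 tall, 0.3 to 0.5 kg, too wide to grip; the only such jar. Point on its axis, 40 above the counter. It starts upright, standing in or just before the flared mouth of the guide.
- clamp (a joint): Lever angle (rad). 0: released, handle leaning 0.6 rad from upright to the stand's +x (away from the jar), arm with pad steeply up. Grows as the handle swings to -x (over the jar) and the arm comes down. Over-centre spring, centre near 0.6: short of it the lever springs back to 0, past it it snaps on until the pad presses a jar's lid at 1.2 (no jar: 1.3). About 5 N at the handle moves it.
- clamp_grip (a point): Middle of the lever's black round handle (20 dia, 64 long), 82 from the hinge line. Released: x = +121, y = 0, height 163 in the stand's frame, the handle's top end then 189 high (209 when upright). Behind the handle (+x) the space is free down to a flat plate 12 high that ends at x = +135.
- clamp_hinge (a point): Lever's hinge line, parallel to the stand's y axis, at x = +75, height 95 in the stand's frame, on a steel post 112 high and 44 wide just behind the V stop.
- clamp_pad (a point): Round rubber pad, 24 dia, at the end of the lever's arm; point at the centre of its pressing face, 68 from the hinge along the arm. Clamped, it lies near the middle of the jar's lid, pressing down.
- oil_bottle: Loose bystander, to be left where it stands: green oil bottle, 66 dia x 170 tall; origin at the centre of its underside.
- spice_can: Loose bystander, to be left where it stands: small plain metal can, 56 dia x 60 tall; origin at the centre of its underside.
- tall_jar: Loose bystander, to be left where it stands: slim clear jar, 60 dia x 130 tall; origin at the centre of its underside.
- price_tag: Loose bystander, to be left where it stands: white price card on a foot, 80 wide x 90 tall; origin at the centre of its underside.
- sample_cup: Loose bystander, to be left where it stands: white tasting cup, 70 dia x 55 tall; origin at the centre of its underside.
- spoon: Loose bystander, to be left where it lies: red plastic serving spoon lying flat, origin on its underside.
- deli_tub: Loose bystander, to be left where it stands: closed flat tub with white lid, 106 x 136 x 58; origin at the centre of its underside.
- jar: The same squat jar as jar_center; origin at the centre of its underside.
Things that resemble listed ones, but are neither listed nor needed, are in the scene too. Leave any blue or turquoise look-alike of the jar alone.

How it is judged:
On the way, in this order (a step that is already met when the one before it is completed fails the run):
1. the jar is fully home against the V stop (within 7 mm) while the clamp is still released (horizontal distance between jar_center and stand below 0.007 m and value of joint clamp below 0.3 rad), for 0.2 s.
2. the lever has snapped over and the pad presses on the jar's lid (horizontal distance between jar_center and stand below 0.007 m and value of joint clamp above 1.08 rad and contact force between clamp_c0 and jar above 1 N), for 0.2 s.
At the end, for the whole second after the job is handed in: The jar stands upright on the counter (within 0.06 rad) and at rest, its axis within 7 mm of home; the clamp reads above 1.08 rad and its pad presses on the jar with more than 1 N (all of step 2 and angle between jar_center's own z axis and vertical below 0.06 rad and height (world z) of jar_center below 0.044 m and linear speed of jar below 0.02 m/s); the robot touches nothing.
It fails at once if the jar is lifted off the counter (more than 12 mm) (height (world z) of jar_center above 0.052 m).
It fails at once if the jar is tipped (more than 0.3 rad) (angle between jar_center's own z axis and vertical above 0.3 rad).
It fails at once if one of the other goods is displaced by more than 30 mm (distance of any of oil_bottle, spice_can, tall_jar, price_tag, sample_cup, spoon, deli_tub from where it was at the start of the episode above 0.03 m).
It also fails if it takes over 53 s, if anything falls off the work surface, if the arm or the gripper's body presses on something with over 40 N, if the wrist force passes 120 N, or if a joint passes its speed limit or range.

## Working session

There is one attempt and no reset: what is moved stays moved. The work goes in short steps, Python scripts to look and compute and a tool call to move; the robot and the scene stay as the last step left them, time stands still between calls to the robot, and variables do not carry over. Pictures are saved under pics/ and viewed, at most 10 in all, crops included, and the job is handed in when it is done.

Besides the shell and the picture viewer there is one more tool, called after "Call:" as a command line: name --argument value ..., lists and objects as JSON in quotes. play_rows: Moves the arm, as the interface text tells. Shifts and turns lie within -1 to 1; 1 stands for 0.75 m of shift or 360 degrees of turn. Its arguments: {"type":"object","properties":{"steps":{"type":"array","items":{"type":"object","properties":{"delta_pos":{"type":"array","items":{"type":"number","minimum":-1,"maximum":1}},"turn":{"type":"array","items":{"type":"number","minimum":-1,"maximum":1}},"grip":{"type":"number"}}}},"grip_force":{"type":"number"}},"required":["steps"]}

```bash
mkdir -p pics
cat > h.py <<'E'
import numpy as np, cv2
from station import robot, read_camera, camera_info, nets
def cam(n):
    i=camera_info(n); f=192/np.tan(np.radians(i["vertical_fov"])/2); return f,i["cx"],i["cy"],np.array(i["extrinsics"])
def ray(n,u,v,z):
    f,cx,cy,E=cam(n); R,t=E[:3,:3],E[:3,3]; c=-R.T@t; d=R.T@np.array([(u-cx)/f,(v-cy)/f,1]); return c+d*(z-c[2])/d[2]
def proj(n,p):
    f,cx,cy,E=cam(n); q=E[:3,:3]@np.array(p)+E[:3,3]; return np.array([cx+f*q[0]/q[2],cy+f*q[1]/q[2]])
E
python3 - <<'E'
from h import *
a=read_camera("scene"); b=read_camera("top")
cv2.imwrite("pics/a.png",a[:,:,::-1]); cv2.imwrite("pics/b.png",b[:,:,::-1])
for n in("scene","top"):
    E=cam(n)[3]; print(n,cam(n)[:3],(-E[:3,:3].T@E[:3,3]).round(3))
    for q in("jar","stand","clamp_grip","clamp_pad","oil_bottle","spice_can","tall_jar","price_tag","sample_cup","spoon","deli_tub"):
        print(q,[(round(d["score"],2),np.round(d["box"]).astype(int).tolist()) for d in nets.search_frame(q,n)[:2]])
s=robot.sense();print(s["time"],s["eef_pos"],s["eef_rot"])
E
```

```text
scene (np.float64(442.80984700842254), 259.22416564797146, 190.51719401135907) [ 1.231 -0.066  1.094]
jar [(0.91, [276, 146, 306, 186]), (0.79, [316, 146, 345, 182])]
stand [(0.79, [186, 185, 293, 250])]
clamp_grip [(0.79, [193, 195, 228, 217])]
clamp_pad []
oil_bottle [(0.81, [395, 153, 425, 204]), (0.26, [186, 183, 292, 255])]
spice_can [(0.67, [266, 247, 286, 272])]
tall_jar [(0.87, [206, 262, 233, 304])]
price_tag [(0.6, [220, 168, 240, 196])]
sample_cup [(0.72, [388, 220, 422, 285]), (0.69, [86, 187, 114, 213])]
spoon [(0.56, [386, 221, 421, 284])]
deli_tub [(0.95, [354, 120, 408, 162])]
top (np.float64(367.07292084362456), 255.72979508771144, 193.10872307365034) [0.491 0.002 1.337]
jar [(0.91, [222, 188, 247, 212]), (0.78, [212, 225, 236, 248])]
stand [(0.88, [234, 166, 317, 220]), (0.5, [282, 164, 315, 184])]
clamp_grip [(0.72, [281, 166, 315, 184])]
clamp_pad [(0.59, [282, 165, 316, 181]), (0.36, [276, 120, 302, 141])]
oil_bottle [(0.96, [109, 197, 137, 212]), (0.74, [278, 119, 303, 141])]
spice_can [(0.64, [238, 142, 255, 161])]
tall_jar [(0.7, [278, 118, 304, 140])]
price_tag [(0.72, [267, 216, 286, 230]), (0.7, [282, 167, 315, 183])]
sample_cup [(0.6, [372, 203, 396, 224]), (0.21, [109, 196, 141, 214])]
spoon [(0.57, [145, 122, 158, 178]), (0.53, [285, 167, 314, 182])]
deli_tub [(0.97, [117, 245, 159, 280])]
1.2 [0.19109257 0.59506363 0.23128135] [-4.86172088e-01 -3.10368391e+00  4.43140628e-05]
```

View pics/a.png

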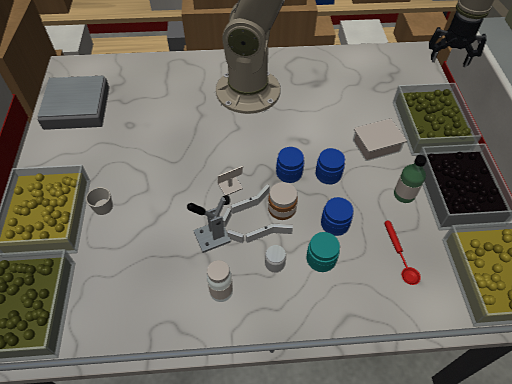

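View pics/b.png

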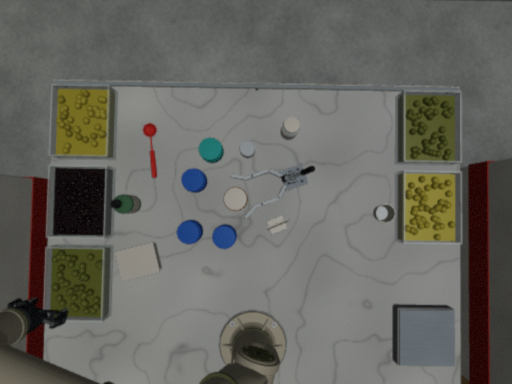

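Top view: the amber jar with white lid is at (235,198), left of the flared rails; the clamp post is near (290,178), with the black handle at (308,170). Blue jars are look-alikes near the path at (194,180), (190,232) and (224,236). I'll enlarge the stand in both views.

Run:
```python
from h import *
a=cv2.imread("pics/b.png")[130:255,175:325]; b=cv2.imread("pics/a.png")[135:285,175:375]
cv2.imwrite("pics/c.png",cv2.resize(a,None,fx=4.8,fy=4.8,interpolation=cv2.INTER_CUBIC))
cv2.imwrite("pics/d.png",cv2.resize(b,None,fx=4,fy=4,interpolation=cv2.INTER_CUBIC))
```

```text
(no output)
```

View pics/c.png

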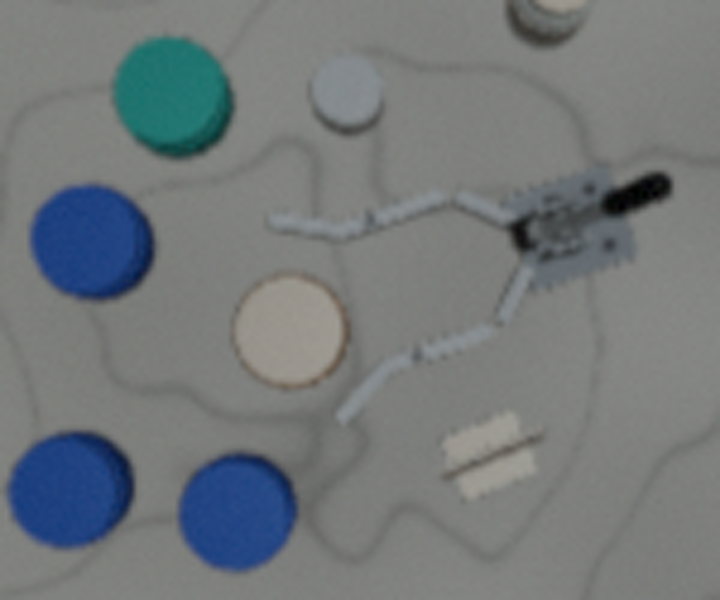

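View pics/d.png

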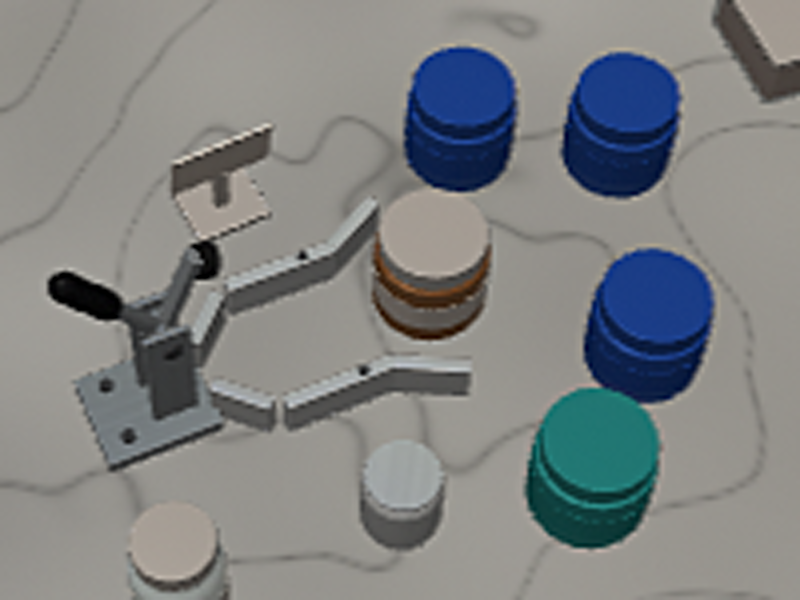

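```bash
cat > fit.py <<'E'
from h import *
from scipy.optimize import least_squares
u=lambda U,V:((U+.5)/4.8-.5+175,(V+.5)/4.8-.5+130)
w=lambda U,V:((U+.5)/4-.5+175,(V+.5)/4-.5+135)
P=[("top",(-72,53,35),u(345,228)),("top",(10,53,35),u(448,198)),("top",(-72,-53,35),u(390,365)),("top",(10,-53,35),u(494,331)),
("top",(135,0,12),u(620,211)),("top",(121,0,163),u(640,194)),
("scene",(-72,-53,35),w(330,245)),("scene",(10,-53,35),w(232,284)),("scene",(-72,53,35),w(388,362)),("scene",(10,53,35),w(287,400)),
("scene",(121,0,163),w(84,294)),("scene",(135,0,12),w(96,423))]
def S(p,q):
    c,s=np.cos(p[2]),np.sin(p[2]); x,y,z=np.array(q)/1000; return [p[0]+c*x-s*y,p[1]+s*x+c*y,z]
if __name__=="__main__":
    r=lambda p:np.concatenate([proj(n,S(p,q))-m for n,q,m in P])
    o=least_squares(r,[.5,0,-1.3],loss="soft_l1"); print(o.x.round(4)); print(r(o.x).reshape(-1,2).round(1).tolist())
    np.save("stand.npy",o.x)
    print("jar top",ray("top",*u(290,331),.08), "scene",ray("scene",*w(434,235),.08))
    for n,f in(("top",u),("scene",w)):pass
    j=ray("top",*u(290,331),.08)[:2]; d=j-o.x[:2]; c,s=np.cos(o.x[2]),np.sin(o.x[2]); print("jar in stand",c*d[0]+s*d[1],-s*d[0]+c*d[1])
    for k in(("grip",(121,0,163)),("mouth",(-120,0,0)),("hinge",(75,0,95))): print(k[0],np.round(S(o.x,k[1]),4))
    for nm,x,z in(("canC",u(347,92),.06),("tealC",u(172,97),.08),("blue1",u(92,242),.08),("blue2",u(238,511),.08),("tall",u(548,0),.13)): print(nm,ray("top",*x,z).round(3))
E
python3 fit.py
```

```text
[ 0.5684 -0.054  -1.2235]
[[-0.5, -0.0], [-0.1, -1.3], [-0.1, -0.3], [0.1, -0.8], [1.2, -0.8], [-0.5, -0.1], [0.2, -0.2], [-1.3, -0.4], [1.3, -1.0], [-0.5, -0.1], [0.6, -0.3], [-1.4, -0.9]]
jar top [0.51589667 0.06712856 0.08      ] scene [0.52248653 0.06574102 0.08      ]
jar in stand -0.13174286067265714 -0.00812022696235875
grip [ 0.6096 -0.1678  0.163 ]
mouth [0.5275 0.0589 0.    ]
hinge [ 0.5939 -0.1245  0.095 ]
canC [0.691 0.03  0.06 ]
tealC [0.682 0.154 0.08 ]
blue1 [0.577 0.21  0.08 ]
blue2 [0.387 0.102 0.08 ]
tall [ 0.746 -0.109  0.13 ]
```

```bash
cat >> h.py <<'E'
from scipy.spatial.transform import Rotation as Ro
p=np.load("stand.npy") if __import__("os").path.exists("stand.npy") else None
def st(x,y,z):
    c,s=np.cos(p[2]),np.sin(p[2]); return np.array([p[0]+c*x-s*y,p[1]+s*x+c*y,z])
def down(): # tool x = -stand x, tool y = stand y, z down
    c,s=np.cos(p[2]),np.sin(p[2]); return Ro.from_matrix(np.array([[-c,-s,0],[-s,c,0],[0,0,-1]]).T)
def plan(T,R=None,n=None):
    s=robot.sense(); P=np.array(s["eef_pos"]); R0=Ro.from_rotvec(s["eef_rot"]); R=R or down()
    v=(R0.inv()*R).as_rotvec(); d=T-P; k=n or int(max(np.ceil(np.linalg.norm(d)/.06),np.ceil(np.degrees(np.linalg.norm(v))/10.5),1))
    for i in range(k):
        Ri=R0*Ro.from_rotvec(v*i/k); print((Ri.inv().apply(d/k)/.75).round(3).tolist(),(v/k/2/np.pi).round(4).tolist())
def where():
    s=robot.sense(); P=np.array(s["eef_pos"])-np.array([p[0],p[1],0]); c,q=np.cos(p[2]),np.sin(p[2])
    print("t",s["time"],"stand xyz",np.round([c*P[0]+q*P[1],-q*P[0]+c*P[1],P[2]],4),"rotvec err deg",np.degrees((Ro.from_rotvec(s["eef_rot"]).inv()*down()).as_rotvec()).round(2),"F",np.round(s["contact_force"],1),"open",s["opening"],"j",np.round(s["joints"],2))
E
python3 - <<'E'
from h import *
where(); plan(st(-.207,-.006,.2))
E
```

```text
t 1.2 stand xyz [-0.7387 -0.1338  0.2313] rotvec err deg [-0.   -0.   52.29] F [ 0.1 -0.5 -0.3] open 1.004657429949766 j [-1.32  0.38  0.02  1.37 -0.01  1.39 -0.05]
[-0.057, -0.046, 0.004] [-0.0, -0.0, 0.0145]
[-0.061, -0.04, 0.004] [-0.0, -0.0, 0.0145]
[-0.064, -0.035, 0.004] [-0.0, -0.0, 0.0145]
[-0.067, -0.029, 0.004] [-0.0, -0.0, 0.0145]
[-0.069, -0.022, 0.004] [-0.0, -0.0, 0.0145]
[-0.071, -0.016, 0.004] [-0.0, -0.0, 0.0145]
[-0.072, -0.009, 0.004] [-0.0, -0.0, 0.0145]
[-0.073, -0.003, 0.004] [-0.0, -0.0, 0.0145]
[-0.073, 0.004, 0.004] [-0.0, -0.0, 0.0145]
[-0.072, 0.011, 0.004] [-0.0, -0.0, 0.0145]
```

Call:
play_rows --steps '[{"delta_pos":[-0.057,-0.046,0.004],"turn":[0,0,0.0145],"grip":0.5},{"delta_pos":[-0.061,-0.04,0.004],"turn":[0,0,0.0145],"grip":0.5},{"delta_pos":[-0.064,-0.035,0.004],"turn":[0,0,0.0145],"grip":0.5},{"delta_pos":[-0.067,-0.029,0.004],"turn":[0,0,0.0145],"grip":0.5},{"delta_pos":[-0.069,-0.022,0.004],"turn":[0,0,0.0145],"grip":0.5}]'

```text
time: 1.82
eef_pos: [0.3423, 0.3651, 0.2165]
eef_rot: [1.179, 2.912, 0.001]
contact_force: [0.4, 0.9, 0.5]
opening: 0.502
gripper_force: 0.0
```

Call:
play_rows --steps '[{"delta_pos":[-0.071,-0.016,0.004],"turn":[0,0,0.0145],"grip":0.5},{"delta_pos":[-0.072,-0.009,0.004],"turn":[0,0,0.0145],"grip":0.5},{"delta_pos":[-0.073,-0.003,0.004],"turn":[0,0,0.0145],"grip":0.5},{"delta_pos":[-0.073,0.004,0.004],"turn":[0,0,0.0145],"grip":0.5},{"delta_pos":[-0.072,0.011,0.004],"turn":[0,0,0.0145],"grip":0.5}]'

```text
time: 2.45
eef_pos: [0.4935, 0.1376, 0.2016]
eef_rot: [1.805, 2.571, 0.001]
contact_force: [-0.1, 0.4, -0.9]
opening: 0.5
gripper_force: 0.0
```

Run:
```python
from h import *
where(); plan(st(-.207,-.006,.024))
```

```text
t 2.45 stand xyz [-0.2056 -0.0052  0.2016] rotvec err deg [ 0.05 -0.02 -0.06] F [-0.1  0.4 -0.9] open 0.4996347569917515 j [-0.75  0.16  0.47  1.74 -0.08  1.26  0.08]
[0.001, -0.0, 0.079] [0.0, -0.0, -0.0001]
[0.001, -0.0, 0.079] [0.0, -0.0, -0.0001]
[0.001, -0.0, 0.079] [0.0, -0.0, -0.0001]
```

Call:
play_rows --steps '[{"delta_pos":[0,0,0.079],"grip":0.5},{"delta_pos":[0,0,0.079],"grip":0.5},{"delta_pos":[0,0,0.079],"grip":0.5},{"delta_pos":[0,0,0],"grip":0.5}]'

```text
invalid input at $.steps[0]: expected keys delta_pos, turn, grip
```

Call:
play_rows --steps '[{"delta_pos":[-0.018,0,0],"grip":0.5},{"delta_pos":[-0.018,0,0],"grip":0.5},{"delta_pos":[-0.018,0.002,0],"grip":0.5},{"delta_pos":[-0.018,0.002,0],"grip":0.5},{"delta_pos":[-0.018,0.002,0],"grip":0.5}]'

```text
invalid input at $.steps[0]: expected keys delta_pos, turn, grip
```

Run:
```python
from h import *
where()
a=read_camera("top")[130:255,175:325,::-1]; cv2.imwrite("pics/e.png",cv2.resize(a,None,fx=4.8,fy=4.8,interpolation=cv2.INTER_CUBIC))
```

```text
t 2.45 stand xyz [-0.2056 -0.0052  0.2016] rotvec err deg [ 0.05 -0.02 -0.06] F [-0.1  0.4 -0.9] open 0.4996347569917515 j [-0.75  0.16  0.47  1.74 -0.08  1.26  0.08]
```

View pics/e.png

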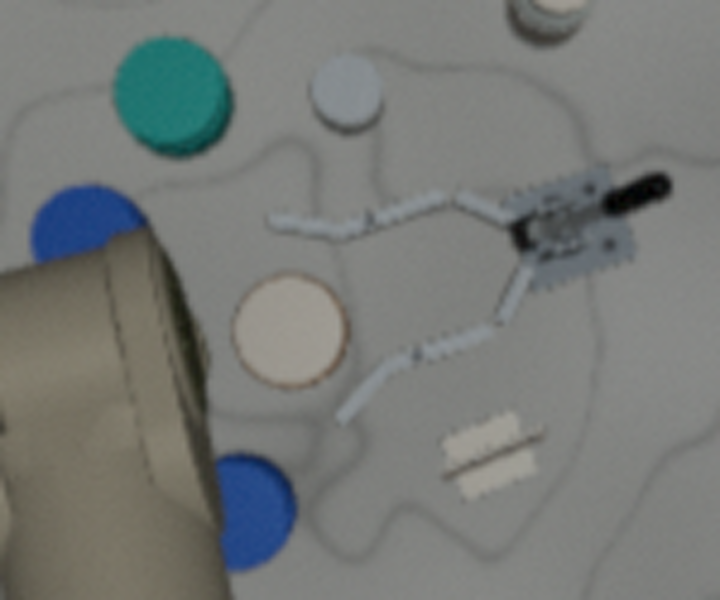

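The calls were refused because every row needs a turn. The picture shows the arm behind the jar, which hasn't moved from (290,331).

Call:
play_rows --steps '[{"delta_pos":[0,0,0.079],"turn":[0,0,0],"grip":0.5},{"delta_pos":[0,0,0.079],"turn":[0,0,0],"grip":0.5},{"delta_pos":[0,0,0.079],"turn":[0,0,0],"grip":0.5},{"delta_pos":[0,0,0],"turn":[0,0,0],"grip":0.5}]'

```text
time: 3.0
eef_pos: [0.4889, 0.1379, 0.0199]
eef_rot: [-1.799, -2.57, 0.013]
contact_force: [-0.2, 0.5, 0.5]
opening: 0.505
gripper_force: 0.0
```

Call:
play_rows --steps '[{"delta_pos":[-0.018,0,0],"turn":[0,0,0],"grip":0.5},{"delta_pos":[-0.018,0,0],"turn":[0,0,0],"grip":0.5},{"delta_pos":[-0.018,0.002,0],"turn":[0,0,0],"grip":0.5},{"delta_pos":[-0.018,0.002,0],"turn":[0,0,0],"grip":0.5},{"delta_pos":[-0.018,0.002,0],"turn":[0,0,0],"grip":0.5}]'

```text
time: 3.62
eef_pos: [0.5207, 0.0768, 0.0241]
eef_rot: [1.802, 2.573, 0.002]
contact_force: [-1.4, 3.9, 3.7]
opening: 0.502
gripper_force: 2.3
```

Run:
```python
from h import *
where()
```

```text
t 3.625 stand xyz [-0.1392 -0.0003  0.0241] rotvec err deg [ 0.06 -0.03  0.11] F [-1.4  3.9  3.7] open 0.5024039613146197 j [-0.58  0.4   0.45  1.9  -0.22  0.89  0.33]
```

Pushing force is about 4 N. Continue to about x = -60.

Call:
play_rows --steps '[{"delta_pos":[-0.018,0,0],"turn":[0,0,0],"grip":0.5},{"delta_pos":[-0.018,0,0],"turn":[0,0,0],"grip":0.5},{"delta_pos":[-0.018,0,0],"turn":[0,0,0],"grip":0.5},{"delta_pos":[-0.018,0,0],"turn":[0,0,0],"grip":0.5},{"delta_pos":[-0.018,0,0],"turn":[0,0,0],"grip":0.5}]'

```text
time: 4.25
eef_pos: [0.5432, 0.0129, 0.0235]
eef_rot: [-1.802, -2.573, 0.0]
contact_force: [-0.8, 3.3, 3.9]
opening: 0.502
gripper_force: 2.4
```

Run:
```python
from h import *
where()
```

```text
t 4.25 stand xyz [-0.0715 -0.0009  0.0235] rotvec err deg [-0.02 -0.    0.1 ] F [-0.8  3.3  3.9] open 0.5015694977217172 j [-0.46  0.44  0.47  1.85 -0.25  0.91  0.47]
```

Call:
play_rows --steps '[{"delta_pos":[-0.008,0,0],"turn":[0,0,0],"grip":0.5},{"delta_pos":[-0.008,0,0],"turn":[0,0,0],"grip":0.5},{"delta_pos":[-0.006,0,0],"turn":[0,0,0],"grip":0.5}]'

```text
time: 4.62
eef_pos: [0.5486, -0.0019, 0.0234]
eef_rot: [-1.801, -2.573, 0.0]
contact_force: [-1.0, 3.9, 3.1]
opening: 0.503
gripper_force: 2.1
```

Call:
play_rows --steps '[{"delta_pos":[-0.004,0,0],"turn":[0,0,0],"grip":0.5},{"delta_pos":[-0.004,0,0],"turn":[0,0,0],"grip":0.5}]'

```text
time: 4.88
eef_pos: [0.5506, -0.0074, 0.0234]
eef_rot: [-1.801, -2.574, 0.0]
contact_force: [-1.1, 3.3, 1.4]
opening: 0.5
gripper_force: 1.9
```

Run:
```python
from h import *
where()
```

```text
t 4.875 stand xyz [-0.0499 -0.0008  0.0234] rotvec err deg [-0.02 -0.    0.12] F [-1.1  3.3  1.4] open 0.4995100086101181 j [-0.42  0.45  0.47  1.83 -0.25  0.92  0.51]
```

Call:
play_rows --steps '[{"delta_pos":[-0.003,0,0],"turn":[0,0,0],"grip":0.5},{"delta_pos":[0,0,0],"turn":[0,0,0],"grip":0.5}]'

```text
time: 5.12
eef_pos: [0.5512, -0.0076, 0.0234]
eef_rot: [-1.799, -2.573, -0.002]
contact_force: [-3.0, 7.8, 3.5]
opening: 0.502
gripper_force: 4.0
```

Call:
play_rows --steps '[{"delta_pos":[-0.003,0,0],"turn":[0,0,0],"grip":0.5},{"delta_pos":[0,0,0],"turn":[0,0,0],"grip":0.5}]'

```text
time: 5.38
eef_pos: [0.5517, -0.0079, 0.0234]
eef_rot: [-1.796, -2.573, -0.004]
contact_force: [-3.5, 13.6, 5.1]
opening: 0.502
gripper_force: 5.9
```

Call:
play_rows --steps '[{"delta_pos":[-0.003,0,0],"turn":[0,0,0],"grip":0.5},{"delta_pos":[0,0,0],"turn":[0,0,0],"grip":0.5}]'

```text
time: 5.62
eef_pos: [0.5522, -0.0081, 0.0234]
eef_rot: [-1.793, -2.573, -0.006]
contact_force: [-5.5, 16.8, 7.2]
opening: 0.502
gripper_force: 7.7
```

Call:
play_rows --steps '[{"delta_pos":[0.02,0,0],"turn":[0,0,0],"grip":0.5},{"delta_pos":[0.04,0,0],"turn":[0,0,0],"grip":0.5},{"delta_pos":[0.04,0,0],"turn":[0,0,0],"grip":0.5},{"delta_pos":[0,0,-0.08],"turn":[0,0,0],"grip":0.5},{"delta_pos":[0,0,-0.08],"turn":[0,0,0],"grip":0.2}]'

```text
time: 6.25
eef_pos: [0.5266, 0.0563, 0.1443]
eef_rot: [-1.802, -2.573, 0.004]
contact_force: [0.6, 0.5, -0.3]
opening: 0.3
gripper_force: 0.0
```

Call:
play_rows --steps '[{"delta_pos":[0,0,-0.08],"turn":[0,0,0],"grip":0},{"delta_pos":[0,0,-0.08],"turn":[0,0,0],"grip":0},{"delta_pos":[0,0,-0.06],"turn":[0,0,0],"grip":0},{"delta_pos":[0,0,0],"turn":[0,0,0],"grip":0}]'

```text
time: 6.75
eef_pos: [0.5291, 0.0559, 0.3123]
eef_rot: [1.801, 2.568, 0.007]
contact_force: [-0.6, -0.9, -0.6]
opening: -0.001
gripper_force: 0.0
```

Run:
```python
from h import *
where(); 
a=read_camera("scene"); b=read_camera("top")
for n in("scene","top"):
    for d in nets.silhouettes("jar",n)[:4]: print(n,round(d["score"],2),np.round(d["box"],1))
    print("home lid expected",proj(n,[p[0],p[1],.08]))
A=cv2.resize(a[135:285,150:350],(532,399),interpolation=cv2.INTER_CUBIC)
cv2.imwrite("pics/f.png",cv2.resize(a[135:285,150:350,::-1],None,fx=4,fy=4,interpolation=cv2.INTER_CUBIC))
plan(st(.185,0,.30))
```

```text
t 6.75 stand xyz [-0.1166  0.0005  0.3123] rotvec err deg [0.4  0.09 0.  ] F [-0.6 -0.9 -0.6] open -0.0010719832682836714 j [-0.62  0.15  0.53  1.51 -0.08  1.5   0.25]
scene 0.85 [279.3 142.5 303.6 186. ]
scene 0.82 [317.4 148.3 345.9 184.2]
scene 0.78 [226.6 198.3 258.4 237.7]
scene 0.67 [322.  196.5 353.4 236.8]
home lid expected [241.35054232 209.56389696]
top 0.92 [200.7 138.5 224.8 165.6]
top 0.85 [258.4 175.6 281.2 199.9]
top 0.61 [175.1 218.7 200.1 246.3]
top 0.59 [180.1 169.8 190.9 188.7]
home lid expected [270.60200314 183.79776736]
[-0.067, 0.0, 0.002] [-0.0001, 0.0, 0.0]
[-0.067, 0.0, 0.002] [-0.0001, 0.0, 0.0]
[-0.067, 0.0, 0.002] [-0.0001, 0.0, 0.0]
[-0.067, 0.0, 0.002] [-0.0001, 0.0, 0.0]
[-0.067, 0.0, 0.002] [-0.0001, 0.0, 0.0]
[-0.067, 0.0, 0.002] [-0.0001, 0.0, 0.0]
```

View pics/f.png

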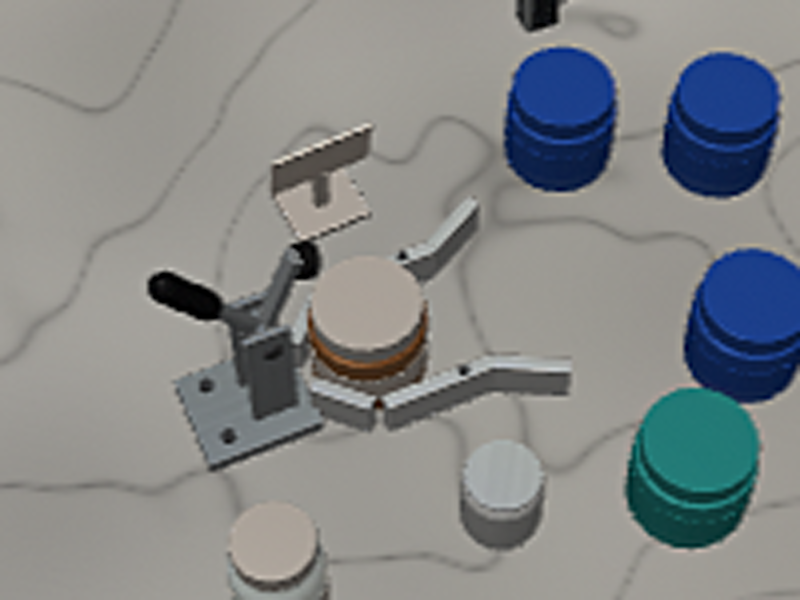

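The lid is centred at crop (367,304), 1–2 px from the expected home position. The jar sits upright against the V with the clamp still released. Next I go over to behind the handle.

Call:
play_rows --steps '[{"delta_pos":[-0.067,0,0],"turn":[0,0,0],"grip":0},{"delta_pos":[-0.067,0,0],"turn":[0,0,0],"grip":0},{"delta_pos":[-0.067,0,0],"turn":[0,0,0],"grip":0},{"delta_pos":[-0.067,0,0],"turn":[0,0,0],"grip":0},{"delta_pos":[-0.067,0,0],"turn":[0,0,0],"grip":0}]'

```text
time: 7.58
eef_pos: [0.6133, -0.1807, 0.3067]
eef_rot: [-1.801, -2.572, 0.002]
contact_force: [0.7, 0.2, 0.3]
opening: -0.0
gripper_force: 0.0
```

Call:
play_rows --steps '[{"delta_pos":[-0.067,0,0],"turn":[0,0,0],"grip":0},{"delta_pos":[0,0,0],"turn":[0,0,0],"grip":0}]'

```text
time: 7.82
eef_pos: [0.6289, -0.232, 0.3051]
eef_rot: [-1.81, -2.563, 0.008]
contact_force: [-1.2, 0.6, -0.4]
opening: 0.0
gripper_force: 0.0
```

Run:
```python
from h import *
where(); plan(st(.185,0,.155))
```

```text
t 7.825 stand xyz [ 0.188  -0.0037  0.3051] rotvec err deg [-0.36  0.   -0.35] F [-1.2  0.6 -0.4] open 0.0004230244180392571 j [-0.08  0.53  0.66  1.1  -0.31  1.61  0.84]
[0.001, 0.002, 0.067] [-0.0003, 0.0, -0.0003]
[0.001, 0.002, 0.067] [-0.0003, 0.0, -0.0003]
[0.001, 0.002, 0.067] [-0.0003, 0.0, -0.0003]
```

Call:
play_rows --steps '[{"delta_pos":[0.001,0.002,0.067],"turn":[0,0,0],"grip":0},{"delta_pos":[0.001,0.002,0.067],"turn":[0,0,0],"grip":0},{"delta_pos":[0.001,0.001,0.067],"turn":[0,0,0],"grip":0},{"delta_pos":[0,0,0],"turn":[0,0,0],"grip":0}]'

```text
time: 8.32
eef_pos: [0.6304, -0.2205, 0.1525]
eef_rot: [-1.795, -2.566, 0.004]
contact_force: [-0.4, 0.9, 0.4]
opening: 0.0
gripper_force: 0.0
```

Run:
```python
from h import *
where(); plan(st(.1,0,.155))
```

```text
t 8.325 stand xyz [0.1777 0.0017 0.1525] rotvec err deg [-0.45 -0.37  0.15] F [-0.4  0.9  0.4] open 0.0003978613797072172 j [-0.11  0.59  0.62  1.36 -0.34  1.31  0.87]
[0.052, -0.001, -0.001] [-0.0006, -0.0005, 0.0002]
[0.052, -0.001, -0.002] [-0.0006, -0.0005, 0.0002]
```

Call:
play_rows --steps '[{"delta_pos":[0.02,0,-0.001],"turn":[0,0,0],"grip":0},{"delta_pos":[0.02,0,-0.001],"turn":[0,0,0],"grip":0},{"delta_pos":[0.02,0,0],"turn":[0,0,0],"grip":0},{"delta_pos":[0.02,0,0],"turn":[0,0,0],"grip":0},{"delta_pos":[0.02,0,0],"turn":[0,0,0],"grip":0}]'

```text
time: 8.95
eef_pos: [0.608, -0.1519, 0.1611]
eef_rot: [1.8, 2.571, 0.002]
contact_force: [-0.3, -1.0, 0.3]
opening: -0.0
gripper_force: 0.1
```

Run:
```python
from h import *
where()
```

```text
t 8.95 stand xyz [0.1056 0.0039 0.1611] rotvec err deg [0.15 0.07 0.1 ] F [-0.3 -1.   0.3] open -4.6538264315437485e-05 j [-0.26  0.48  0.63  1.49 -0.29  1.26  0.76]
```

Call:
play_rows --steps '[{"delta_pos":[0.013,-0.002,0.001],"turn":[0,0,0],"grip":0},{"delta_pos":[0.013,-0.001,0.001],"turn":[0,0,0],"grip":0},{"delta_pos":[0.013,0,0],"turn":[0,0,0],"grip":0},{"delta_pos":[0,0,0],"turn":[0,0,0],"grip":0}]'

```text
time: 9.45
eef_pos: [0.5954, -0.1247, 0.1576]
eef_rot: [-1.8, -2.574, -0.0]
contact_force: [0.6, -0.0, 0.4]
opening: -0.003
gripper_force: 0.0
```

Run:
```python
from h import *
where()
a=read_camera("scene")
cv2.imwrite("pics/g.png",cv2.resize(a[135:285,150:350,::-1],None,fx=4,fy=4,interpolation=cv2.INTER_CUBIC))
```

```text
t 9.45 stand xyz [0.0757 0.0013 0.1576] rotvec err deg [-0.02 -0.05  0.18] F [ 0.6 -0.   0.4] open -0.003032208783822514 j [-0.31  0.44  0.63  1.55 -0.27  1.24  0.71]
```

View pics/g.png

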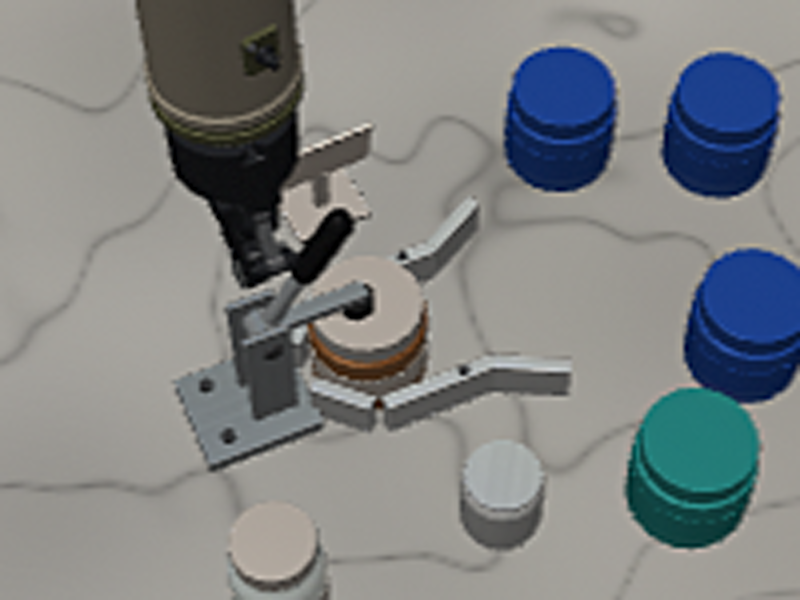

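The clamp has snapped over: the handle leans over the jar at (325,245) and the pad is on the lid at (357,302). I back the tool away and up, let it settle, and hand in.

Call:
play_rows --steps '[{"delta_pos":[-0.05,0,0],"turn":[0,0,0],"grip":0},{"delta_pos":[-0.05,0,-0.04],"turn":[0,0,0],"grip":0},{"delta_pos":[0,0,-0.07],"turn":[0,0,0],"grip":0},{"delta_pos":[0,0,-0.07],"turn":[0,0,0],"grip":0},{"delta_pos":[0,0,0],"turn":[0,0,0],"grip":0}]'

```text
time: 10.12
eef_pos: [0.6226, -0.1986, 0.2979]
eef_rot: [1.799, 2.565, 0.003]
contact_force: [-0.2, -0.3, -0.4]
opening: 0.002
gripper_force: 0.0
```

Run:
```python
from h import *
where(); print(robot.job_done())
```

```text
t 10.125 stand xyz [0.1545 0.0017 0.2979] rotvec err deg [0.36 0.32 0.02] F [-0.2 -0.3 -0.4] open 0.0017557097054688 j [-0.16  0.48  0.67  1.19 -0.29  1.56  0.8 ]
the job is handed in; nothing more can be done
None
```

I slid the jar home against the V stop, snapped the clamp over so its pad sits on the lid, backed the arm clear and handed the job in at about 10 s; the hand-in returned no verdict.

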